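# Tip the finished candle out of its tilting pan

## Task

Empty the tilting pan: turn its lock knob clockwise until it clicks over and frees the pan, then raise the pan by its handle bar until it is tipped to 55 degrees (the long mark on the arc), never steeper than 65, and hold it there for a second or more while the candle slides out into the tray. Then lower the pan until it is level on its rest again and let go, leaving the candle lying in the tray and the knob in its clicked-over position. Do not touch the candle with the fingers or shift the tray, and leave the flask, the empty candle cup and the spool alone.

Things in the scene. Friction and masses are not known exactly. Their poses are not given: they have to be found in the camera images.
- stand: Steel stand of the tilting pan, fixed to the table; dark base plate 150 x 165 mm, 12 mm thick. Origin on the table near the middle of the base; z up, -y points to the pan's mouth and the tray, -x to the side with the lock knob and the arc. It is 0.22 m high at the top of the arc.
- pan (a joint): Tilt of the aluminium pan in rad: 0 = level on its rest (a hard stop), 0.96 = 55 degrees (long mark on the arc, shown by the dark pointer); grows as the handle bar is raised and the mouth dips to the stand's -y; the hinge is stiff enough to stay where it is left. While the knob is locked, a tongue of the knob holds the pan down.
- pan_hinge (a point): Point on the pan's hinge axis, midway across the pan, at (0, -0.085, 0.135) in the stand frame; x axis = hinge axis (parallel to the stand's x), y axis along the pan from its mouth to its handle, turning with the pan. The pan is 72 mm wide, with side and rear walls 35 mm high above the hinge axis, from y = -35 mm (open mouth) to y = +85 mm (rear wall).
- pan_bar (a point): Middle of the pan's handle bar: a round dark bar 12 mm thick and 116 mm long, parallel to the hinge axis, carried by two steel arms behind the rear wall (free over the middle 70 mm). It lies at (0, 0.140, 0.065) in the frame of point pan_hinge: 0.154 m from the axis, 0.200 m above the table when level.
- lock (a joint): Turn of the lock knob in rad: 0 = locked (grip bar and tongue along the stand's x), grows clockwise seen from above; a spring plunger resists it up to a dead point at 0.63, then it clicks over; turned to between 1.0 and the stop at 1.29 it is unlocked and stays there. Needs about 0.15 Nm.
- lock_grip (a point): Point to grip the lock knob, on its vertical axis, 0.198 m above the table, at (-0.105, -0.02) in the stand frame. Black grip bar 64 mm long, 16 mm wide, 30 mm high (top at 0.210 m), its length along this point's x axis, which turns with the knob. A disc of 52 mm diameter lies below 0.182 m.
- candle: Cream eight-sided pillar candle 75 mm long and 50 mm across flats, lying in the pan at the start with its length along the pan. Origin on its lower flat, half way along; y along its length.
- candle_mid (a point): Centre of the candle.
- tray: Loose open sheet-metal tray 242 x 180 x 37 mm in front of the pan's mouth. Origin at the centre of its underside; its 242 mm side lies along its x axis, which points away from the pan's mouth or towards it.
- flask: Bystander: white aluminium flask 60 mm in diameter and 129 mm high. Origin at the centre of its underside.
- candle_cup_3: Bystander: empty amber-brown candle cup 64 mm in diameter and 62 mm high. Origin at the centre of its underside.
- wick_spool: Bystander: spool of wick cord, 56 mm high. Origin at the centre of its underside.
Not all that is in view belongs to the job. What is shaped like the candle but pink is not meant.

How it is judged (in metres and radians):
On the way, in this order (a step that is already met when the one before it is completed fails the run):
1. the lock knob is clicked over, while the pan is still level (value of joint lock above 1 rad and value of joint pan below 0.15 rad), for 0.2 s.
2. the pan is held at 55 degrees (within 7) and the candle is out of it, over the tray (value of joint pan between 0.838 and 1.082 rad and height (world z) of candle_mid below 0.08 m), for 0.8 s.
At the end, for the whole second after the job is handed in: The pan is level again (below 0.05 rad), the lock knob rests clicked over (above 1.0 rad), and the candle lies at rest in the tray (its centre within the walls and less than 60 mm above the table), the tray flat on the table (value of joint pan below 0.05 rad and value of joint lock above 1 rad and x of candle_mid in the frame of tray between -0.115 and 0.115 m and y of candle_mid in the frame of tray between -0.085 and 0.085 m and height (world z) of candle_mid below 0.06 m and linear speed of candle below 0.02 m/s and angle between tray's own z axis and vertical below 0.05 rad); the robot touches nothing.
It fails at once if the pan is tipped steeper than 65 degrees (with a margin: 1.2 rad) (value of joint pan above 1.2 rad).
It fails at once if the fingers touch the candle (contact force between the fingers and candle above 1 N).
It fails at once if the tray is shifted by more than 40 mm (distance of tray from where it was at the start of the episode above 0.04 m).
It fails at once if the flask, the candle cup or the spool is moved by more than 30 mm (distance of any of flask, candle_cup_3, wick_spool from where it was at the start of the episode above 0.03 m).
It also fails if it takes over 64 s, if anything falls off the work surface, if the arm or the gripper's body presses on something with over 40 N, if the wrist force passes 120 N, or if a joint passes its speed limit or range.

## Robot

A 6-joint arm with a two-finger parallel gripper is mounted at the origin on a cart in front of the work surface, level with it; the furniture and walls round the work are solid. World frame = base frame: x ahead of the robot, y to its left, z up, the work surface at z = 0. Lengths are in mm, angles in rad, forces in N, time in s.
With the tool pointing down it reaches from about 350 to 875 mm from the base axis. Payload 4.2 kg.
Tool frame: the origin (TCP) lies at the very end of the fingers, on their centre line; the grasp point (between the pads) lies 19 mm behind it; z points along the fingers, y is the line along which they close (so a half turn about z gives the same grasp; the last joint's range is limited). The gripper opens to 85 mm and grips with 20 to 120 N. Pads are 22 mm wide; open, the fingers measure 114 mm over their backs; the gripper's body (76 mm by 85 mm) begins 54 mm behind the grasp point. The pads swing forward as they close: fully open they stand 13 mm farther back than shut.
Start: joints at [1.484, 0.385, 0.008, 0, -1.194, -0.259], TCP at [211.811, 587.993, 231.312] pointing down, gripper open.
Joint ranges: [-3.14, 3.14], [-1.21, 2.06], [-1.07, 1.41], [-3.16, 2.05], [-2.99, -0.16], [-3.1, 3.1]. Speed limits (rad/s): [2.79, 2.79, 3.14, 3.14, 3.14, 3.14].

## Interface

Orientations are given as a unit quaternion [x, y, z, w].
In Python, from bench import monitor, get_image, camera_info, job_done gives the robot as it stands.
- The arm moves only by the tool send_rows, never from a script. Its argument "series" is a list of rows, each a list of 3 entries, a list of its own where there are three numbers: the shift along the tool's x, y, z in mm, then the turn, a rotation vector about the tool's x, y, z in rad, then the finger opening in mm, from 0 to 85.4. A call has 1 to 8 rows; each row shifts and turns the commanded pose from where the row before left it, along the tool's axes as they then stand; what a row does not reach is not made up. A row lasts 1/10 s, in which the tool goes at most 50 mm and 8.59 degrees, less where a joint would pass 70% of its speed; a pose out of reach is approached as far as the arm can. A call with a gripper value outside its range is refused whole. The fingers move at their own pace and stop on an object; the grip force is fixed at half the most. Time passes only in rows, so rows that do not move let the fingers close. It gives the time, the measured TCP pose, the force, the opening and the grip force at its end, in the units of the state.
- monitor.read_state(): the state, without advancing time (a new reading comes with each control period).
- get_image(name): name is "scene" or "top" or "wrist"; returns the picture (384x512x3 uint8, red, green, blue); there is no depth.
- camera_info(name): a dict with "intrinsics" (3x3 intrinsics, pixels), "dist_coeffs" ([k1, k2, p1, p2, k3] as OpenCV has them; the pictures are not rectified), "R" (3x3) and "t" (3): a world point X has camera coordinates R X + t. Camera axes: x right, y down, z forward; pixel columns grow to the right and rows downward; lengths in mm; the calibration is good to about 2 mm. A picture is of the moment at which its call begins: read the wrist's pose just before it. camera_info takes no time and is no camera call; for the wrist camera it gives the pose at the moment of the call.
- job_done(): hands the job in; it is judged then, once.
The state is a dict: "clock": time; "joints": joint angles; "joint_vel": joint speeds; "joint_efforts": joint torques, N m; "position": TCP position; "ee_rot": TCP orientation; "contact_force": force on the tool from outside, world axes, zero at the start; "wrist_torque": the same for the moment, N m; "gripper_width": finger opening in mm; "grasp_force": force on a finger pad.
Only numpy, scipy, OpenCV 4.12 (cv2) and the standard library are available. Lean on these libraries where they do the work, as an engineer would, in place of code of your own. Each camera call takes 0.05 s, during which the arm holds its last target. There are 200 camera calls.

## Working session

There is one attempt and no reset: what is moved stays moved. The work goes in short steps, Python scripts to look and compute and a tool call to move; the robot and the scene stay as the last step left them, time stands still between calls to the robot, and variables do not carry over. Pictures are saved under pics/ and viewed, at most 10 in all, crops included, and the job is handed in when it is done.

Besides the shell and the picture viewer there is one more tool, called as a command line: name --argument value ..., lists and objects as JSON in quotes. send_rows: Moves the arm, as the interface text tells. Its arguments: {"type":"object","properties":{"series":{"type":"array"}},"required":["series"]}

```bash
mkdir -p pics; ls
python3 - <<'E'
from bench import *
import cv2,json
print(monitor.read_state())
for n in("scene","top"):
    cv2.imwrite(f"pics/{n}0.png",get_image(n)[:,:,::-1]); c=camera_info(n); print(n,c)
E
```

```text
pics
{'clock': 0.0, 'joints': array([ 1.48358633e+00,  3.85555156e-01,  6.64816196e-03, -5.31347991e-04,
       -1.19401390e+00, -2.58625564e-01]), 'joint_vel': array([-0.0001886 , -0.000279  , -0.00152575, -0.00010867,  0.00091748,
        0.00063804]), 'joint_efforts': array([ 2.40539393e-04, -3.92290771e+01,  1.88395268e+01,  4.18603152e+00,
       -4.59156377e-03,  4.27269867e-06]), 'position': array([211.62476782, 587.46178286, 230.22637885]), 'ee_rot': array([ 9.85069481e-01, -1.72153791e-01, -1.55093043e-04,  1.07952091e-03]), 'contact_force': array([ 0.44208287, -0.65581471, -0.88134915]), 'wrist_torque': array([ 0.01490609,  0.01911474, -0.04026268]), 'grasp_force': 0.0, 'gripper_width': 85.49380511221784}
scene {'intrinsics': array([[458.55639887,   0.        , 253.40902647],
       [  0.        , 458.55639887, 190.03048648],
       [  0.        ,   0.        ,   1.        ]]), 'dist_coeffs': array([-0.04204063,  0.        ,  0.        ,  0.        ,  0.        ]), 'R': array([[ 0.70478436, -0.7092069 ,  0.01745215],
       [-0.32538555, -0.34502108, -0.88038895],
       [ 0.63039928,  0.61480568, -0.47393114]]), 't': array([-299.65047192,  350.08535163,  747.73739828])}
top {'intrinsics': array([[413.40632516,   0.        , 257.37061586],
       [  0.        , 413.40632516, 196.32496045],
       [  0.        ,   0.        ,   1.        ]]), 'dist_coeffs': array([-0.12941106,  0.        ,  0.        ,  0.        ,  0.        ]), 'R': array([[-0.00753878, -0.99993937, -0.00802636],
       [-0.9966111 ,  0.00817069, -0.08185083],
       [ 0.08191145,  0.0073821 , -0.99661227]]), 't': array([ 109.60144092,  504.15717675, 1152.66054774])}
```

View pics/scene0.png

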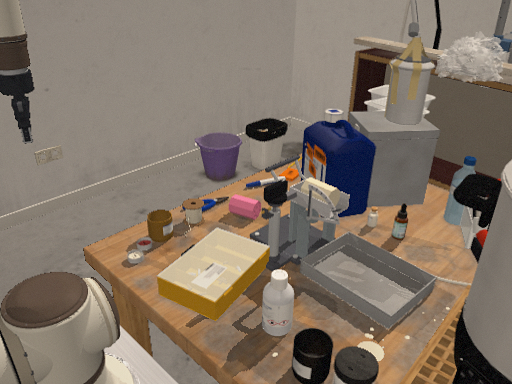

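View pics/top0.png

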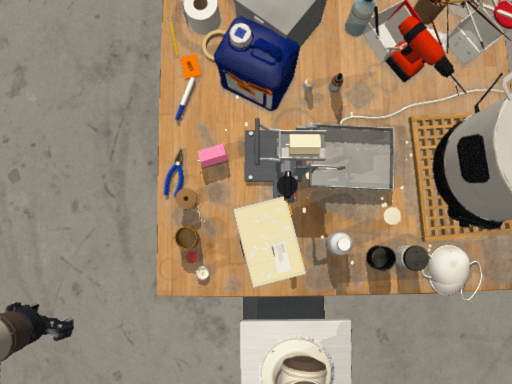

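The top view has the stand at about (265,155), with the knob near (288,185), the tray at right (352,157) and the bar on the left side; stand axes are roughly the world axes. I'll enlarge both views.

Run:
```python
import cv2
a=cv2.imread("pics/top0.png")[112:204,238:402]; cv2.imwrite("pics/topc.png",cv2.resize(a,(787,442),interpolation=cv2.INTER_CUBIC)) # x4.8
a=cv2.imread("pics/scene0.png")[170:270,245:378]; cv2.imwrite("pics/scenec.png",cv2.resize(a,(798,600),interpolation=cv2.INTER_CUBIC)) # x6
```

```text
(no output)
```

View pics/topc.png

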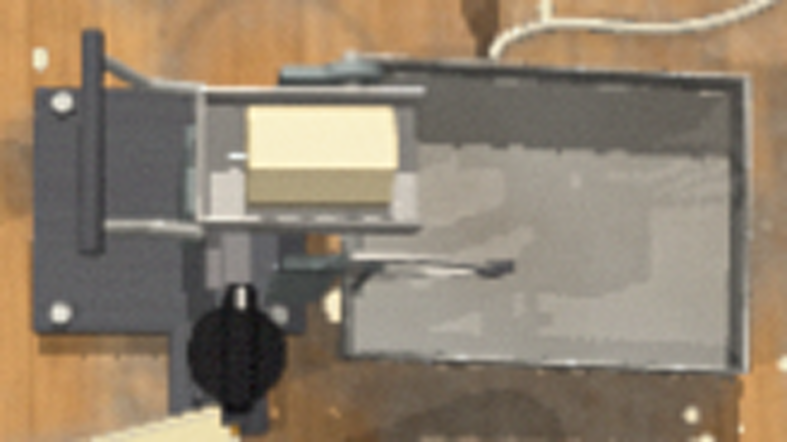

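View pics/scenec.png

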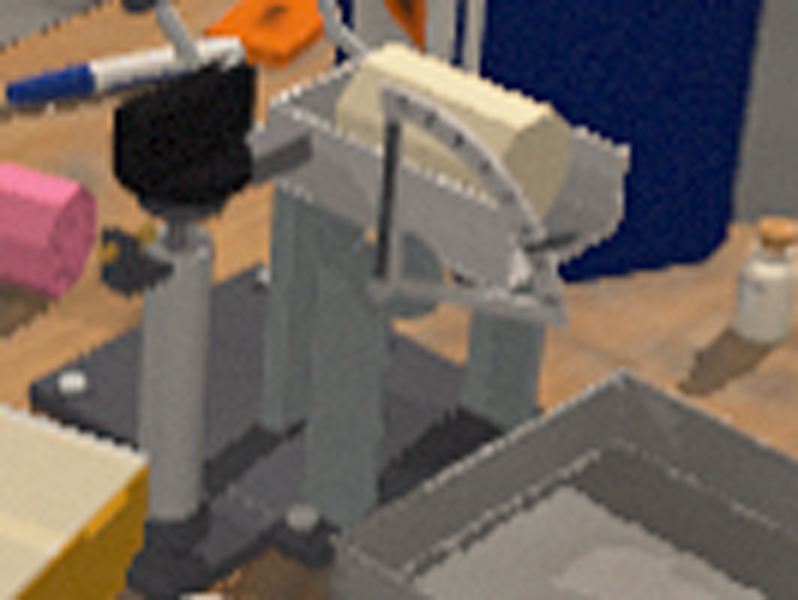

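The top crop shows the bar from (93,32) to (91,252), the pan wall corners at (200,90), (200,220), (424,92), (420,228), and the knob disc centre at (237,353) with its grip vertical in the picture. The scene crop shows the locking tongue reaching onto the pan wall and the candle lying in the pan. The yellow box corner is close by the knob post but low.

```bash
cat > h.py <<'E'
import numpy as np,cv2
from bench import *
from scipy.spatial.transform import Rotation as Ro
def proj(n,X):
    c=camera_info(n); r,_=cv2.Rodrigues(np.array(c["R"])); 
    return cv2.projectPoints(np.array(X,float).reshape(-1,1,3),r,np.array(c["t"]),np.array(c["intrinsics"]),np.array(c["dist_coeffs"]))[0][:,0]
def back(n,uv,z):
    c=camera_info(n);p=cv2.undistortPoints(np.array([[uv]],float),np.array(c["intrinsics"]),np.array(c["dist_coeffs"]))[0,0]
    R=np.array(c["R"]);d=R.T@[p[0],p[1],1];o=-R.T@np.array(c["t"]);return o+d*(z-o[2])/d[2]
def W(s,P): 
    P=np.array(P,float).reshape(-1,3); c,n=np.cos(s[2]),np.sin(s[2])
    return P@np.array([[c,-n,0],[n,c,0],[0,0,1]]).T+[s[0],s[1],0]
E
python3 - <<'E'
from h import *
from scipy.optimize import least_squares
T=lambda u,v:(u/4.8+237.6,v/4.8+111.6)
S=lambda u,v:(u/6+244.6,v/6+169.6)
A=[((58,55,200),T(93,32)),((-58,55,200),T(91,252)),((36,0,170),T(200,90)),((-36,0,170),T(200,220)),((36,-120,170),T(424,92)),((-36,-120,170),T(420,228)),((-105,-20,182),T(237,353))]
B=[((36,-120,170),S(628,150)),((-36,0,170),S(272,108))]
f=lambda s:np.r_[proj("top",W(s,[a for a,_ in A]))-[b for _,b in A],proj("scene",W(s,[a for a,_ in B]))-[b for _,b in B]]
r=least_squares(lambda s:f(s).ravel(),[560,30,0],loss="soft_l1",x_scale=[100,100,.1])
s=r.x;print(s);print(f(s).round(1))
print("knob",W(s,[-105,-20,198]),"bar",W(s,[0,55,200]),"hinge",W(s,[0,-85,135]))
print("tray",[back("top",T(*p),37)[:2].round() for p in((348,55),(748,78),(743,372),(343,357))])
for n,p in dict(flask=(340,243)).items():print(n,back("top",p,129))
print("box top",[back("top",p,60).round() for p in((235,208),(285,196),(305,275),(253,286))])
print("bluejug",[back("top",p,150).round() for p in((215,75),(272,107),(298,45))])
E
```

```text
[ 6.24341429e+02  4.94960363e+01 -2.12518778e-02]
[[ 0.2 -0.4]
 [-0.   0.5]
 [-0.3 -0.5]
 [-0.5  0.6]
 [ 0.6 -0.1]
 [ 1.5 -0.4]
 [-0.1 -0.1]
 [ 0.   0.3]
 [-1.2 -1.2]]
knob [[518.94013334  31.7318318  198.        ]] bar [[625.51019387 104.48361664 200.        ]] hinge [[622.53515493 -35.48476958 135.        ]]
tray [array([712., -47.]), array([ 699., -289.]), array([ 521., -278.]), array([532., -40.])]
flask [ 374.17265933 -106.3880233   129.        ]
box top [array([470., 167.,  60.]), array([502.,  29.,  60.]), array([286., -22.,  60.]), array([258., 119.,  60.])]
bluejug [array([815., 214., 150.]), array([726.,  65., 150.]), array([897.,  -6., 150.])]
```

send_rows --series '[[[0,0,-25],[0,0,-0.108],60],[[0,0,-25],[0,0,-0.108],60],[[0,0,-20],[0,0,-0.109],60],[[20,30,0],[0,0,0],60],[[23,39,0],[0,0,0],60],[[23,39,0],[0,0,0],60],[[23,39,0],[0,0,0],60],[[23,39,0],[0,0,0],60]]'

```text
clock: 0.9
position: [320.3, 397.8, 300.9]
ee_rot: [1.0, -0.01, -0.0, 0.0]
contact_force: [0.0, 0.8, -0.9]
gripper_width: 60.0
grasp_force: 0.0
```

send_rows --series '[[[23,39,0],[0,0,0],60],[[23,39,0],[0,0,0],60],[[23,39,0],[0,0,0],60],[[23,39,0],[0,0,0],60],[[23,39,0],[0,0,0],60],[[23,39,0],[0,0,0],60],[[20,30,0],[0,0,0],60],[[0,0,0],[0,0,0],60]]'

```text
clock: 1.7
position: [473.4, 129.4, 300.7]
ee_rot: [1.0, -0.013, -0.001, 0.001]
contact_force: [-0.2, 0.0, -0.9]
gripper_width: 60.3
grasp_force: 0.0
```

```bash
cat >> h.py <<'E'
S0=[624.34,49.5,-0.02125]
def go(p,yaw,tilt=0):
    "shift/turn in tool axes to TCP p, tool x at yaw, pointing down, tilted about world-ish stand x by tilt"
    s=monitor.read_state();R=Ro.from_quat(s["ee_rot"])
    Rt=Ro.from_euler('z',yaw)*Ro.from_euler('x',tilt)*Ro.from_euler('x',np.pi)
    print("t",round(s["clock"],2),"pos",s["position"].round(1),"F",s["contact_force"].round(1),"w",round(s["gripper_width"],1),"g",round(s["grasp_force"],1))
    print("shift",R.inv().apply(np.array(p)-s["position"]).round(1),"turn",(R.inv()*Rt).as_rotvec().round(3))
E
python3 - <<'E'
from h import *
go([519,31.7,300],-.021)
cv2.imwrite("pics/w1.png",get_image("wrist")[:,:,::-1])
for P in ([-105,-20,210],[-137,-20,210],[-73,-20,210]):print(proj("wrist",W(S0,P)).round())
E
```

```text
t 1.7 pos [473.4 129.4 300.7] F [-0.2  0.  -0.9] w 60.3 g 0.0
shift [48.1 96.4  0.7] turn [ 0.001  0.001 -0.005]
[[374. 140.]]
[[370. 176.]]
[[379. 101.]]
```

send_rows --series '[[[16,32,0],[0,0,0],60],[[16,32,0],[0,0,0],60],[[16,32,0],[0,0,0],60],[[0,0,20],[0,0,0],60],[[0,0,20],[0,0,0],60],[[0,0,10],[0,0,0],60],[[0,0,0],[0,0,0],60]]'

```text
clock: 2.45
position: [517.4, 36.0, 249.8]
ee_rot: [1.0, -0.01, -0.002, 0.001]
contact_force: [-0.2, -0.2, -0.5]
gripper_width: 60.3
grasp_force: 0.0
```

Run:
```python
from h import *
go([519,31.7,187],-.021)
im=get_image("wrist")[:,:,::-1].copy()
for P in ([-105,-20,210],[-137,-20,210],[-73,-20,210]):
  p=proj("wrist",W(S0,P))[0];print(p.round());cv2.circle(im,(int(p[0]),int(p[1])),3,(0,0,255),1)
cv2.imwrite("pics/w2.png",im)
```

```text
t 2.45 pos [517.4  36.  249.8] F [-0.2 -0.2 -0.5] w 60.3 g 0.0
shift [ 1.9  4.2 62.8] turn [0.001 0.003 0.001]
[265. 215.]
[265. 254.]
[266. 173.]
```

View pics/w2.png

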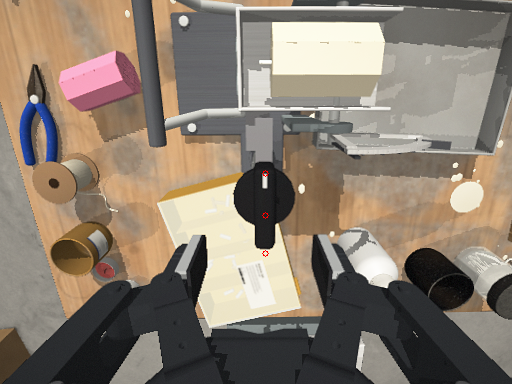

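The wrist view shows the grip bar from (265,162) to (265,248), about 9 px further from the robot than predicted, while the column agrees. I'll check this against other features.

Run:
```python
from h import *
from scipy.optimize import least_squares
A=[((-105,-20,182),(264,198)),((-58,55,200),(157,143)),((-36,0,170),(241,108)),((-36,-120,170),(390,107)),((36,0,170),(238,9)),((36,-120,170),(404,9)),((-105,-20,210),(265,205))]
P=[a for a,_ in A];m=np.array([b for _,b in A])
print((proj("wrist",W(S0,P))-m).round(1).tolist())
r=least_squares(lambda s:(proj("wrist",W(s,P))-m).ravel(),S0,loss="soft_l1",x_scale=[100,100,.1]);print(r.x,r.fun.reshape(-1,2).round(1).tolist())
c=camera_info("wrist");print(-np.array(c["R"]).T@c["t"],np.array(c["R"]).round(3).tolist())
```

```text
[[0.7, 3.7], [3.7, 5.9], [-1.1, 6.7], [0.6, 8.5], [0.1, 2.2], [0.7, 4.0], [0.4, 10.4]]
[ 6.28356777e+02  4.99064409e+01 -2.38319405e-02] [[-0.2, -0.8], [2.2, 0.1], [-2.0, 1.4], [0.5, 3.7], [-0.6, -4.2], [0.9, -1.8], [-0.5, 5.4]]
[600.45569935  35.01870536 393.54659712] [[-0.019, -1.0, 0.001], [-0.948, 0.018, 0.316], [-0.316, 0.005, -0.949]]
```

send_rows --series '[[[4,4,0],[0,0,0],55],[[0,0,20],[0,0,0],55],[[0,0,20],[0,0,0],55],[[0,0,15],[0,0,0],55],[[0,0,7],[0,0,0],55],[[0,0,0],[0,0,0],55],[[0,0,0],[0,0,0],55]]'

```text
clock: 3.2
position: [523.2, 31.6, 190.4]
ee_rot: [1.0, -0.01, 0.001, -0.0]
contact_force: [0.7, 0.9, -0.0]
gripper_width: 55.1
grasp_force: 0.0
```

send_rows --series '[[[0,0,0],[0,0,0],30],[[0,0,0],[0,0,0],30],[[0,0,0],[0,0,0],10],[[0,0,0],[0,0,0],10],[[0,0,0],[0,0,0],10],[[0,0,0],[0,0,0],10],[[0,0,0],[0,0,0],10]]'

```text
clock: 3.9
position: [522.7, 31.9, 190.1]
ee_rot: [1.0, -0.01, 0.001, -0.0]
contact_force: [-2.0, 3.2, 5.5]
gripper_width: 14.7
grasp_force: 60.2
```

send_rows --series '[[[0,0,0],[0,0,0.1],10],[[0,0,0],[0,0,0.1],10],[[0,0,0],[0,0,0.1],10],[[0,0,0],[0,0,0.1],10],[[0,0,0],[0,0,0.1],10],[[0,0,0],[0,0,0.1],10]]'

```text
clock: 4.5
position: [522.2, 30.6, 190.1]
ee_rot: [0.952, -0.307, 0.0, 0.001]
contact_force: [-2.1, -1.9, 6.6]
gripper_width: 14.5
grasp_force: 60.2
```

send_rows --series '[[[0,0,0],[0,0,0.1],10],[[0,0,0],[0,0,0.1],10],[[0,0,0],[0,0,0.1],10],[[0,0,0],[0,0,0.1],10],[[0,0,0],[0,0,0.1],10],[[0,0,0],[0,0,0.07],10],[[0,0,0],[0,0,0],10],[[0,0,0],[0,0,0],10]]'

```text
clock: 5.3
position: [521.1, 29.8, 190.1]
ee_rot: [0.828, -0.561, -0.0, 0.002]
contact_force: [-4.7, -1.9, 7.5]
gripper_width: 14.6
grasp_force: 60.6
```

Run:
```python
from h import *
go([522,32,190],-.021-1.17); s=monitor.read_state();print(s["joints"].round(2),s["wrist_torque"])
```

```text
t 5.3 pos [521.1  29.8 190.1] F [-4.7 -1.9  7.5] w 14.6 g 60.6
shift [-1.7 -1.7  0.1] turn [ 0.004 -0.002  0.   ]
[ 0.37  0.25 -0.3   0.   -1.02  0.01] [-0.60019038  1.27962328  0.01587835]
```

send_rows --series '[[[0,0,0],[0,0,0],35],[[0,0,0],[0,0,0],35],[[0,0,0],[0,0,0],35],[[0,0,-15],[0,0,0],35],[[0,0,-30],[0,0,0],35],[[0,0,-40],[0,0,0],35],[[0,0,-10],[0,0,0],55],[[0,0,0],[0,0,0],55]]'

```text
clock: 6.1
position: [523.3, 31.8, 286.1]
ee_rot: [0.828, -0.561, 0.001, -0.002]
contact_force: [-0.8, 0.1, -0.7]
gripper_width: 55.1
grasp_force: 0.0
```

send_rows --series '[[[0,0,0],[0,0,-0.146],55],[[0,0,0],[0,0,-0.146],55],[[0,0,0],[0,0,-0.146],55],[[0,0,0],[0,0,-0.146],55],[[0,0,0],[0,0,-0.146],55],[[0,0,0],[0,0,-0.146],55],[[0,0,0],[0,0,-0.146],55],[[0,0,0],[0,0,-0.146],55]]'

```text
clock: 6.9
position: [521.5, 31.4, 282.1]
ee_rot: [1.0, -0.008, -0.002, 0.0]
contact_force: [-0.1, -0.3, -0.2]
gripper_width: 55.2
grasp_force: 0.0
```

Run:
```python
from h import *
go([627,104.7,250],-.021)
im=get_image("wrist")[:,:,::-1].copy()
for a in (0,1.17,1.29):
  c,n=np.cos(a),np.sin(a);print(a,proj("wrist",W([626,49.7,-.0225],[[-105+32*c,-20-32*n,210],[-105-32*c,-20+32*n,210]])).round())
cv2.imwrite("pics/w3.png",im)
```

```text
t 6.9 pos [521.5  31.4 282.1] F [-0.1 -0.3 -0.2] w 55.2 g 0.0
shift [104.4 -75.1  31.6] turn [0.001 0.004 0.004]
0 [[259. 165.]
 [258. 236.]]
1.17 [[294. 188.]
 [224. 215.]]
1.29 [[296. 192.]
 [222. 212.]]
```

View pics/w3.png

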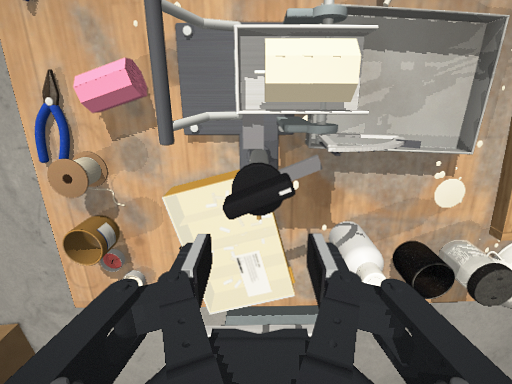

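The knob's bar now runs from (228,212) to (298,182), which matches about 1.2 rad, so it is clicked over and the tongue is clear of the pan. Next is the handle bar.

send_rows --series '[[[26,-19,0],[0,0,0],55],[[35,-25,0],[0,0,0],55],[[35,-25,0],[0,0,0],55],[[8,-6,0],[0,0,0],55],[[0,0,15],[0,0,0],55],[[0,0,15],[0,0,0],55],[[0,0,0],[0,0,0],55]]'

```text
clock: 7.65
position: [626.0, 103.5, 250.3]
ee_rot: [1.0, -0.012, -0.004, 0.001]
contact_force: [0.7, -0.2, 0.1]
gripper_width: 54.9
grasp_force: 0.0
```

Run:
```python
from h import *
go([627,104.7,183],-.021)
```

```text
t 7.65 pos [626.  103.5 250.3] F [ 0.7 -0.2  0.1] w 54.9 g 0.0
shift [ 1.5 -1.3 67.3] turn [ 0.002  0.008 -0.004]
```

send_rows --series '[[[0,-1,20],[0,0,0],55],[[0,0,20],[0,0,0],55],[[0,0,17],[0,0,0],55],[[0,0,10],[0,0,0],55],[[0,0,0],[0,0,0],30],[[0,0,0],[0,0,0],30],[[0,0,0],[0,0,0],5],[[0,0,0],[0,0,0],5]]'

```text
clock: 8.45
position: [628.7, 105.5, 188.8]
ee_rot: [1.0, -0.011, 0.001, -0.001]
contact_force: [-0.8, 1.1, 2.0]
gripper_width: 9.6
grasp_force: 58.5
```

send_rows --series '[[[0,0,0],[0,0,0],5],[[0,0,0],[0,0,0],5],[[0,0,0],[0,0,0],5],[[0,0,0],[0,0,0],5]]'

```text
clock: 8.85
position: [628.7, 105.5, 188.7]
ee_rot: [1.0, -0.011, 0.001, -0.0]
contact_force: [-0.5, 1.8, 5.0]
gripper_width: 9.7
grasp_force: 58.9
```

Run:
```python
from h import *
go([627,104.7,183],-.021)
# circle increments: (tool y, tool z) per 5 deg
a0=np.arctan2(65,140);r=154.35
for k in range(12):
  a=a0+np.radians(5*k);b=a+np.radians(5)
  print(5*k+5, round(-r*(np.cos(b)-np.cos(a)),1), round(-r*(np.sin(b)-np.sin(a)),1))
```

```text
t 8.85 pos [628.7 105.5 188.7] F [-0.5  1.8  5. ] w 9.7 g 58.9
shift [-1.7  0.9  5.7] turn [-0.001 -0.003 -0.001]
5 6.2 -12.0
10 7.2 -11.4
15 8.2 -10.7
20 9.1 -9.9
25 9.9 -9.1
30 10.7 -8.2
35 11.3 -7.3
40 11.9 -6.2
45 12.4 -5.2
50 12.8 -4.1
55 13.1 -2.9
60 13.3 -1.8
```

The bar sits near the pad tips, so I'll re-grip 6 mm deeper.

send_rows --series '[[[0,0,0],[0,0,0],40],[[0,0,0],[0,0,0],40],[[0,0,7],[0,0,0],40],[[0,0,0],[0,0,0],40],[[0,0,0],[0,0,0],5],[[0,0,0],[0,0,0],5],[[0,0,0],[0,0,0],5],[[0,0,0],[0,0,0],5]]'

```text
clock: 9.65
position: [628.0, 105.5, 180.2]
ee_rot: [1.0, -0.011, 0.0, -0.0]
contact_force: [-0.9, 1.1, -0.8]
gripper_width: 10.1
grasp_force: 58.4
```

send_rows --series '[[[0,3.1,-6],[0,0,0],5],[[0,3.1,-6],[0,0,0],5],[[0,3.6,-5.7],[0,0,0],5],[[0,3.6,-5.7],[0,0,0],5],[[0,0,0],[0,0,0],5],[[0,0,0],[0,0,0],5]]'

```text
clock: 10.25
position: [627.9, 91.7, 204.7]
ee_rot: [1.0, -0.011, 0.001, -0.0]
contact_force: [-0.5, 5.8, 0.8]
gripper_width: 9.7
grasp_force: 58.8
```

Run:
```python
from h import *
go([627,104.7,183],-.021);print(monitor.read_state()["wrist_torque"])
cv2.imwrite("pics/s4.png",cv2.resize(get_image("scene")[150:270,225:385,::-1],(800,600),interpolation=cv2.INTER_CUBIC))
```

```text
t 10.25 pos [627.9  91.7 204.7] F [-0.5  5.8  0.8] w 9.7 g 58.8
shift [ -1.2 -12.9  21.7] turn [-0.001 -0.001 -0.002]
[1.72469337 0.26581048 0.07356262]
```

View pics/s4.png

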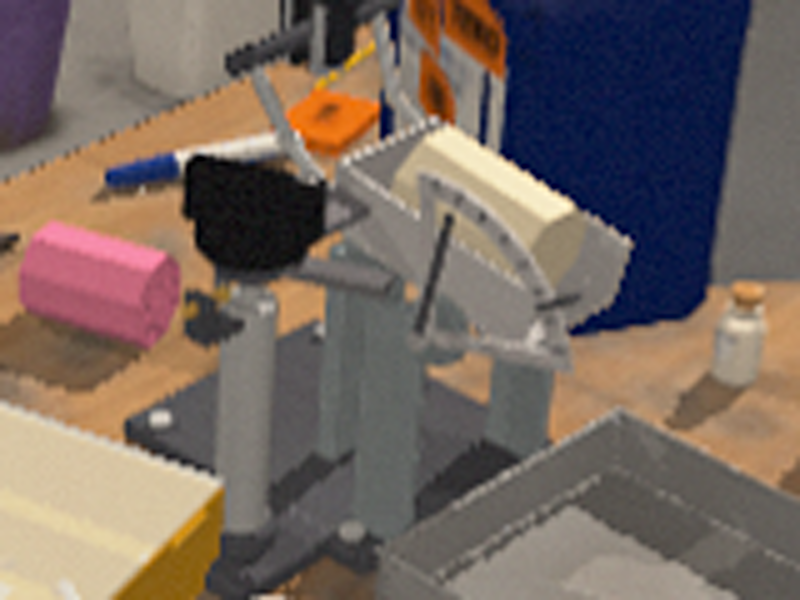

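The pan is rising and the pointer (from (420,330) to (450,215)) shows about 10°. I'll carry on round the arc.

send_rows --series '[[[0,4,-5.4],[0,0,0],5],[[0,4.2,-5.3],[0,0,0],5],[[0,4.5,-5],[0,0,0],5],[[0,4.6,-4.9],[0,0,0],5],[[0,4.9,-4.6],[0,0,0],5],[[0,5,-4.5],[0,0,0],5],[[0,5.3,-4.2],[0,0,0],5],[[0,5.4,-4],[0,0,0],5]]'

```text
clock: 11.1
position: [627.4, 55.3, 243.2]
ee_rot: [1.0, -0.011, 0.001, -0.001]
contact_force: [-1.3, 8.9, 1.8]
gripper_width: 9.5
grasp_force: 58.3
```

send_rows --series '[[[0,5.6,-3.8],[0,0,0],5],[[0,5.7,-3.5],[0,0,0],5],[[0,5.9,-3.2],[0,0,0],5],[[0,6,-3],[0,0,0],5],[[0,6.2,-2.7],[0,0,0],5],[[0,6.2,-2.5],[0,0,0],5],[[0,0,0],[0,0,0],5],[[0,0,0],[0,0,0],5]]'

```text
clock: 11.9
position: [626.9, 18.4, 264.4]
ee_rot: [1.0, -0.011, 0.003, -0.0]
contact_force: [-2.4, 6.7, 10.4]
gripper_width: 10.1
grasp_force: 58.7
```

Run:
```python
from h import *
go([627,104.7,183],-.021)
s=monitor.read_state()["position"]
for yh in (-36.5,-34.5):
  print("angle", np.degrees(np.arctan2(s[2]+19.8-135,s[1]-1-yh))-24.9)
cv2.imwrite("pics/s5.png",cv2.resize(get_image("scene")[150:300,225:425,::-1],(800,600),interpolation=cv2.INTER_CUBIC))
```

```text
t 11.9 pos [626.9  18.4 264.4] F [-2.4  6.7 10.4] w 10.1 g 58.7
shift [ -2.2 -86.3  81.4] turn [-0.    -0.005 -0.   ]
angle 45.23878341749184
angle 45.92105899394239
```

View pics/s5.png

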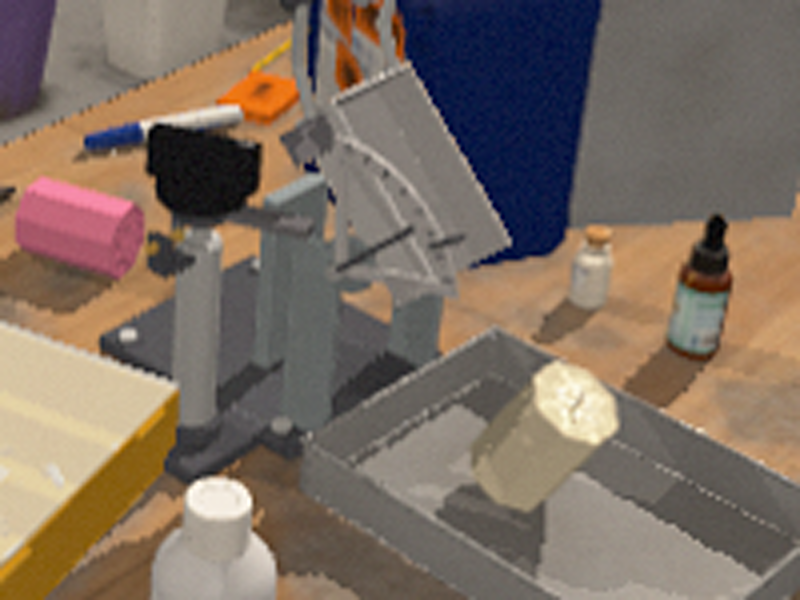

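The candle has slid out and is tumbling into the tray at about (545,435). The pan is at about 45° (pointer tip (410,230), long mark at (447,240)). I'll go on to 55°.

send_rows --series '[[[0,6.3,-2.2],[0,0,0],5],[[0,6.4,-2],[0,0,0],5],[[0,6.5,-1.6],[0,0,0],5],[[0,6,-1.3],[0,0,0],5],[[0,0,0],[0,0,0],5],[[0,0,0],[0,0,0],5],[[0,0,0],[0,0,0],5],[[0,0,0],[0,0,0],5]]'

```text
clock: 12.75
position: [626.5, -7.7, 271.3]
ee_rot: [1.0, -0.011, 0.003, 0.001]
contact_force: [-1.7, 3.6, 8.9]
gripper_width: 9.7
grasp_force: 61.4
```

Run:
```python
from h import *
go([627,104.7,183],-.021)
s=monitor.read_state()["position"]
for yh in (-36.5,-34.5):
  print("angle", np.degrees(np.arctan2(s[2]+19.8-135,s[1]-1-yh))-24.9)
cv2.imwrite("pics/s6.png",cv2.resize(get_image("scene")[150:300,225:425,::-1],(800,600),interpolation=cv2.INTER_CUBIC))
```

```text
t 12.75 pos [626.5  -7.7 271.3] F [-1.7  3.6  8.9] w 9.7 g 61.4
shift [  -2.5 -112.6   88.1] turn [ 0.002 -0.006 -0.001]
angle 55.01510386774718
angle 55.72830075457659
```

View pics/s6.png

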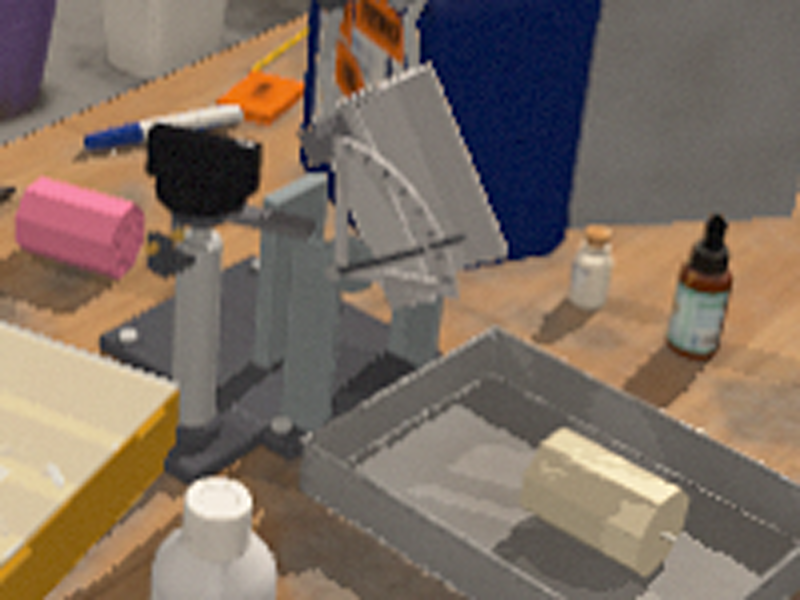

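The pointer lies on the long mark (447,240) and the candle lies in the tray at (605,500). I'll hold, then lower.

send_rows --series '[[[0,0,0],[0,0,0],5],[[0,0,0],[0,0,0],5],[[0,0,0],[0,0,0],5],[[0,0,0],[0,0,0],5],[[0,0,0],[0,0,0],5],[[0,0,0],[0,0,0],5],[[0,0,0],[0,0,0],5],[[0,0,0],[0,0,0],5]]'

```text
clock: 13.6
position: [626.5, -7.7, 271.3]
ee_rot: [1.0, -0.011, 0.003, 0.001]
contact_force: [-1.5, 3.9, 7.7]
gripper_width: 9.6
grasp_force: 61.4
```

send_rows --series '[[[0,0,0],[0,0,0],5],[[0,0,0],[0,0,0],5],[[0,0,0],[0,0,0],5],[[0,-13.1,2.9],[0,0,0],5],[[0,-12.8,4.1],[0,0,0],5],[[0,-12.4,5.2],[0,0,0],5],[[0,-11.9,6.2],[0,0,0],5],[[0,-11.3,7.3],[0,0,0],5]]'

```text
clock: 14.4
position: [627.5, 52.7, 244.7]
ee_rot: [1.0, -0.011, 0.002, 0.002]
contact_force: [-0.6, -0.7, 7.1]
gripper_width: 9.6
grasp_force: 64.0
```

send_rows --series '[[[0,-10.7,8.2],[0,0,0],5],[[0,-9.9,9.1],[0,0,0],5],[[0,-9.1,9.9],[0,0,0],5],[[0,-8.2,10.7],[0,0,0],5],[[0,0,0],[0,0,0],5],[[0,0,0],[0,0,0],5]]'

```text
clock: 15.0
position: [627.9, 92.4, 203.2]
ee_rot: [1.0, -0.011, -0.0, 0.0]
contact_force: [2.0, 0.9, 0.8]
gripper_width: 10.2
grasp_force: 66.6
```

Run:
```python
from h import *
go([628,105.5,180.2],-.021)
```

```text
t 15.0 pos [627.9  92.4 203.2] F [2.  0.9 0.8] w 10.2 g 66.6
shift [ -0.2 -13.1  23. ] turn [ 0.     0.    -0.001]
```

Lowering the last 10°, with a slight press onto the rest.

send_rows --series '[[[0,-3.6,5.7],[0,0,0],5],[[0,-3.6,5.7],[0,0,0],5],[[0,-3.1,5.8],[0,0,0],5],[[0,-2.8,5.8],[0,0,0],5],[[0,0,0.6],[0,0,0],5],[[0,0,0],[0,0,0],5],[[0,0,0],[0,0,0],5]]'

```text
clock: 15.7
position: [628.1, 105.3, 179.9]
ee_rot: [1.0, -0.011, -0.0, 0.0]
contact_force: [2.3, -2.3, 0.7]
gripper_width: 9.8
grasp_force: 67.8
```

Run:
```python
from h import *
go([628,105.5,180.2],-.021)
```

```text
t 15.7 pos [628.1 105.3 179.9] F [ 2.3 -2.3  0.7] w 9.8 g 67.8
shift [-0.1 -0.2 -0.3] turn [ 0.     0.    -0.002]
```

send_rows --series '[[[0,0,1],[0,0,0],5],[[0,0,1],[0,0,0],5],[[0,0,0],[0,0,0],5]]'

```text
clock: 16.0
position: [628.2, 105.4, 179.6]
ee_rot: [1.0, -0.011, 0.001, -0.0]
contact_force: [0.2, -0.9, 5.4]
gripper_width: 9.4
grasp_force: 68.4
```

It's on the stop. Release and retreat.

send_rows --series '[[[0,0,0],[0,0,0],45],[[0,0,0],[0,0,0],45],[[0,0,0],[0,0,0],45],[[0,0,-15],[0,0,0],45],[[0,0,-30],[0,0,0],45],[[0,0,-40],[0,0,0],45],[[0,0,-40],[0,0,0],45],[[0,0,0],[0,0,0],45]]'

```text
clock: 16.8
position: [630.4, 105.9, 310.0]
ee_rot: [1.0, -0.011, 0.006, -0.002]
contact_force: [1.0, 0.3, 0.5]
gripper_width: 44.9
grasp_force: 0.0
```

Run:
```python
from h import *
go([628,105.5,180.2],-.021)
a=get_image("scene")[150:300,225:425,::-1]
b=get_image("wrist")[:,:,::-1]
cv2.imwrite("pics/s7.png",np.hstack([cv2.resize(a,(400,300)),cv2.resize(b,(400,300))]))
```

```text
t 16.8 pos [630.4 105.9 310. ] F [1.  0.3 0.5] w 44.9 g 0.0
shift [ -3.9   0.9 129.8] turn [-0.003 -0.012 -0.001]
```

View pics/s7.png

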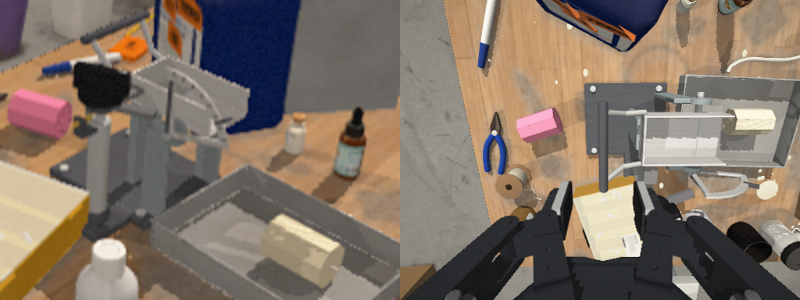

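The pan is level (pointer upright at (170,105)), the knob is still clicked over, and the candle is at rest in the tray at (303,248).

```bash
python3 -c "
from bench import *
print(job_done())"
```

```text
the job is handed in; nothing more can be done
None
```

The job is handed in: I turned the knob until it clicked over, held the pan at 55° for over a second, lowered it level onto its rest and let go, and the last pictures show the candle lying in the tray; no verdict came back.

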